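# Set the extractor regulator to its third click and start it

## Robot

A 7-joint arm with a two-finger parallel gripper is mounted at the origin on a cart in front of the work surface, level with it; the furniture and walls round the work are solid. World frame = base frame: x ahead of the robot, y to its left, z up, the work surface at z = 0. Lengths are in m, angles in rad, forces in N, time in s.
With the tool pointing down it reaches from about 0.4 to 0.875 m from the base axis. Payload 4.4 kg.
Tool frame: the origin (TCP) lies at the very end of the fingers, on their centre line; the grasp point (between the pads) lies 19 mm behind it; y points along the fingers, z is the direction in which the jaws open and shut, and the axes are right-handed (so a half turn about y gives the same grasp; the last joint's range is limited). The gripper opens to 85 mm and grips with 20 to 120 N. Pads are 22 mm wide; open, the fingers measure 114 mm over their backs; the gripper's body (76 mm by 85 mm) begins 54 mm behind the grasp point. The pads swing forward as they close: fully open they stand 13 mm farther back than shut.
Start: joints at [1.263, 0.628, 0.038, 1.517, -0.027, 0.996, -0.02], TCP at [0.156, -0.631, 0.231] pointing down, gripper open.
Joint ranges: [-3.06, 3.06], [-0.37, 2.12], [-1.25, 1.32], [0.18, 2.47], [-1.1, 4.24], [0.23, 1.98], [-2.94, 2.94]. Speed limits (rad/s): [2.57, 2.57, 3.14, 3.14, 3.14, 3.14, 3.14].

## Interface

Orientations are given as a unit quaternion [w, x, y, z].
In Python, from workcell import robot gives the robot as it stands.
- The arm moves only by the tool step_arm, never from a script. Its argument "rows" is a list of rows, each an object with "travel": the shift along the tool's x, y, z in cm, a list of three; "dr": the turn, a rotation vector about the tool's x, y, z in degrees, a list of three; "gripper": the opening, from 0 (shut) to 1 (fully open). A call has exactly 10 rows; each row is the pose to reach, as a shift and turn from the pose commanded when the call began, along the tool's axes at that moment; what a row does not reach only later rows make up. A row lasts 1/8 s, in which the tool goes at most 62.5 mm and 10.7 degrees, less where a joint would pass 70% of its speed; a pose out of reach is approached as far as the arm can. A call with a gripper value outside its range is refused whole. The fingers move at their own pace and stop on an object; "force" is the grip in N (left out, the last holds). Time passes only in rows, so rows that repeat a pose let the fingers close, or fill a call up. It gives the time, the measured TCP pose, the force and the opening at its end, in the units of the state.
- robot.get_obs(): the state, without advancing time (a new reading comes with each control period).
- robot.capture(name): name is "scene" or "side" or "wrist"; returns a dict with "color" (400x640x3 uint8, red, green, blue), "fx", "fy", "cx", "cy" (pixels), "origin" and "orientation" of the camera in the world; the wrist camera has in their place "hand_eye" (4x4, takes a point from camera to tool coordinates, whose origin is the TCP and whose axes are the tool frame's). Camera axes: x right, y down, z forward; pixel columns grow to the right and rows downward; lengths in m; the calibration is good to about 2 mm. A picture is of the moment at which its call begins: read the wrist's pose just before it. There is no depth.
- robot.close_job(): hands the job in, once; it reports no verdict.
The state is a dict: "time_s": time; "joints": joint angles; "qvel": joint speeds; "tau": joint torques, N m; "tool_pos": TCP position; "eef_rot": TCP orientation; "contact_force": force on the tool from outside, world axes, zero at the start; "wrist_torque": the same for the moment, N m; "opening": finger opening in m.
Only numpy, scipy, OpenCV 4.12 (cv2) and the standard library are available. Lean on these libraries where they do the work, as an engineer would, in place of code of your own. Each camera call takes 0.05 s, during which the arm holds its last target.

## Task

The slide lever on the dust extractor's regulator box is parked at its closed end. Push it gently with your fingertips, without gripping it, along its slot until it has clicked into the third detent (the parked place does not count), without running on past it; only then press the round start button on the same box and let it come up again. Leave the things standing round the box where they are.

Things in the scene. Friction and masses are not known exactly. Their poses are not given: they have to be found in the camera images.
- regulator: Fixed grey box, 110 x 260 x 55 mm (x, y, z), with a bright plate on its flat top; origin at the centre of its underside on the bench, z up. Its own x axis points to the side with the round aluminium hose stub (45 mm wide, sticks out 37 mm at y = -50 mm), away from the robot; its own y axis is the direction in which the lever opens, from the lever's parked end to the button's end. The slot runs along y at x = 0, in the top.
- lever_mid (a point): Centre of the black ribbed paddle of the slide lever, 32 mm above the box's top (87 mm above the bench). The paddle is 34 mm across the slot, 12 mm thick along it and 36 mm tall, on a thin steel stem; so it reaches from 14 to 50 mm above the box's top. Axes as the regulator's. Parked it stands at y = -80 mm of the box, with 50 mm of flat box top behind it.
- lever (a joint): Lever travel along the box's +y, m: 0 parked, at most 0.104. Detents at 0.020, 0.040, 0.060 (third), 0.080, 0.100, each within 1 mm. From one to the next the resistance rises to 4 to 7 N and falls; just past half-way the lever snaps ahead into the next detent, away from the finger: the click. Left exactly half-way it may hang: push a few mm on after the force drops.
- start_top (a point): Centre of the upper face of the round steel start button, 28 mm in diameter, in a black collar on the box's top at x = 0, y = +94 mm of the box; it is pressed straight down. Axes as the regulator's.
- start (a joint): How far the start button is pressed, in m: 0 up, 0.006 fully down (about 4 N); it springs back when released.
- cup_4: Bystander: loose turned wooden cup, 53 mm wide, 60 mm tall, between the robot and the box; origin at its underside. Leave it.
- punch_green: Bystander: loose arch punch, 34 x 38 mm and 135 mm tall, standing on its ring behind the box; origin at its underside. Leave it.
- cup_5: Bystander: loose turned wooden cup, 52 mm wide, 50 mm tall, beside the box; origin at its underside. Leave it.
- sanding_block: Bystander: loose cork sanding block, 112 x 123 x 35 mm over its corners; origin at its underside. Leave it.
- marker_b: Bystander: loose marker pen, 17 x 135 x 16 mm, lying on the bench; origin at its underside. Leave it.

How it is judged:
By the outcome, as a careful person would: the job done as asked, in the order asked, and still so for the second after the job is handed in, with the robot touching nothing.
It also fails if it takes over 58 s, if anything falls off the work surface, if the arm or the gripper's body presses on something with over 40 N, if the wrist force passes 120 N, or if a joint passes its speed limit or range.

## Working session

There is one attempt and no reset: what is moved stays moved. The work goes in short steps, Python scripts to look and compute and a tool call to move; the robot and the scene stay as the last step left them, time stands still between calls to the robot, and variables do not carry over. Pictures are saved under pics/ and viewed, and the job is handed in when it is done.

Besides the shell and the picture viewer there is one more tool, called after "Call:" as a command line: name --argument value ..., lists and objects as JSON in quotes. step_arm: Moves the arm, as the interface text tells. Its arguments: {"type":"object","properties":{"rows":{"type":"array","items":{"type":"object","properties":{"travel":{"type":"array","items":{"type":"number"}},"dr":{"type":"array","items":{"type":"number"}},"gripper":{"type":"number"}}}},"force":{"type":"number"}},"required":["rows"]}

```bash
mkdir -p pics; python3 - <<'E'
from workcell import robot
import cv2
o=robot.get_obs()
for k in o: print(k,o[k])
for n in("scene","side","wrist"):
    c=robot.capture(n); cv2.imwrite(f"pics/{n}0.png",c["color"][:,:,::-1])
    print(n,{k:v for k,v in c.items() if k!="color"})
E
```

```text
time_s 0.0
joints [ 1.26322173  0.62934782  0.03844824  1.51836631 -0.02698521  0.99629814
 -0.02001111]
qvel [ 2.63689201e-03 -1.38814487e-03 -4.11259043e-04 -5.82676545e-04
  1.01613416e-03  6.24889997e-04  1.76714214e-05]
tau [ 3.82379612e-04 -5.63405728e+01  1.22678854e+00 -1.93452466e+01
  1.11721340e-02  1.05517352e-02  5.96145000e-06]
tool_pos [ 0.15549771 -0.63048328  0.23038865]
eef_rot [ 0.08517375 -0.08536484  0.70261179 -0.70128094]
contact_force [-0.48266056 -0.46625722 -0.46798455]
wrist_torque [-0.02209071 -0.02194294  0.01637721]
opening 0.0851230290139857
scene {'fx': 405.9877177731954, 'fy': 405.9877177731954, 'cx': 317.731316747837, 'cy': 197.77629196436538, 'origin': array([-0.03474086,  0.5276138 ,  0.97541532]), 'orientation': array([ 0.13492362, -0.37979171,  0.86060733, -0.31130195])}
side {'fx': 423.16935618677223, 'fy': 423.16935618677223, 'cx': 311.60495282101095, 'cy': 197.35907809912135, 'origin': array([ 0.42490887, -0.86117989,  0.60307089]), 'orientation': array([-0.49955739,  0.8657001 , -0.02468866,  0.01990526])}
wrist {'fx': 330.6795903152882, 'fy': 330.6795903152882, 'cx': 315.04389470444534, 'cy': 200.4888556607255, 'hand_eye': array([[-6.46992206e-04,  9.47802614e-01,  3.18856999e-01,
        -8.21256484e-02],
       [ 9.88744772e-04, -3.18856304e-01,  9.47802553e-01,
        -1.43207851e-01],
       [ 9.99999302e-01,  9.28489055e-04, -7.30837336e-04,
        -4.40868117e-04],
       [ 0.00000000e+00,  0.00000000e+00,  0.00000000e+00,
         1.00000000e+00]])}
```

View pics/scene0.png

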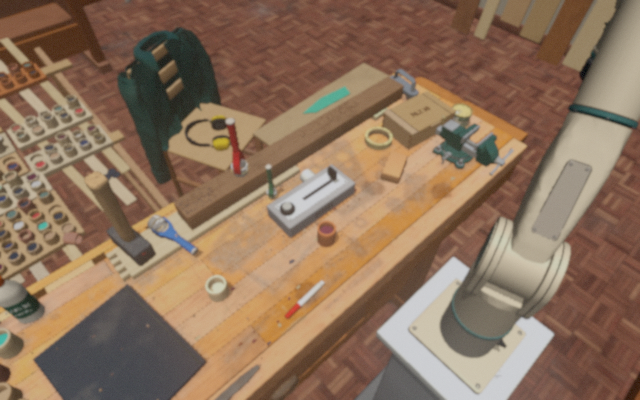

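View pics/side0.png

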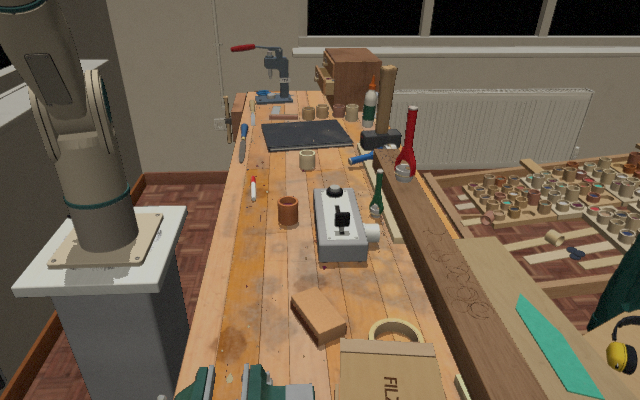

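View pics/wrist0.png

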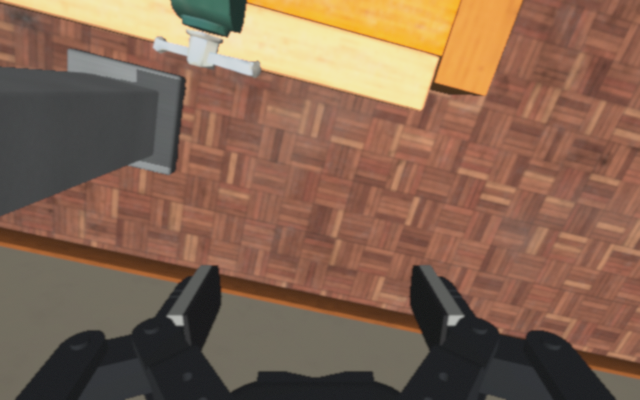

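The scene view shows the box at about (312,200), with the button at (288,208) and the paddle at (332,174). In the side view the button is at (335,190) and the paddle at (342,217). I'll zoom in on both.

```bash
python3 - <<'E'
import cv2,numpy as np
a=cv2.imread("pics/scene0.png")[150:250,250:370]; b=cv2.imread("pics/side0.png")[170:270,290:410]
cv2.imwrite("pics/z_scene.png",cv2.resize(a,(780,650))[:600]); cv2.imwrite("pics/z_side.png",cv2.resize(b,None,fx=6,fy=6,interpolation=cv2.INTER_CUBIC))
cv2.imwrite("pics/z_scene.png",cv2.resize(a,None,fx=6,fy=6,interpolation=cv2.INTER_CUBIC))
E
```

```text
(no output)
```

View pics/z_scene.png

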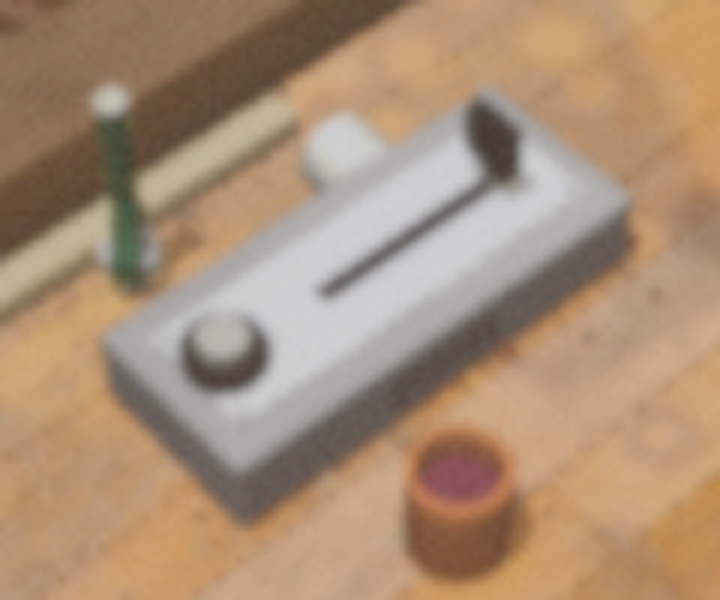

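View pics/z_side.png

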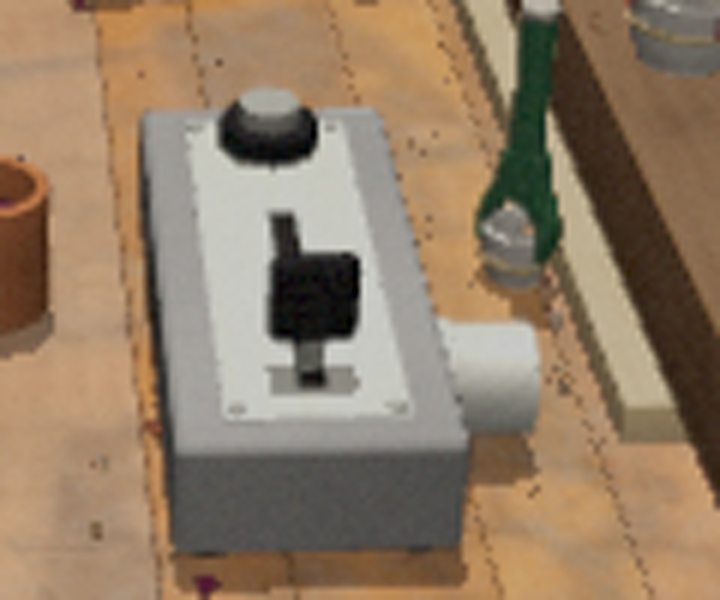

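```bash
cat > h.py <<'E'
import numpy as np
from scipy.spatial.transform import Rotation as R
C={'scene':(405.9877177731954,317.731316747837,197.77629196436538,[-0.03474086,0.5276138,0.97541532],[0.13492362,-0.37979171,0.86060733,-0.31130195]),
'side':(423.16935618677223,311.60495282101095,197.35907809912135,[0.42490887,-0.86117989,0.60307089],[-0.49955739,0.8657001,-0.02468866,0.01990526])}
def ray(n,p):
    f,cx,cy,o,q=C[n]; d=R.from_quat(q,scalar_first=True).apply([(p[0]-cx)/f,(p[1]-cy)/f,1]); return np.array(o),d
def plane(n,p,z):
    o,d=ray(n,p); return o+d*(z-o[2])/d[2]
def tri(p1,p2):
    A=np.zeros((3,3));b=np.zeros(3)
    for n,p in(('scene',p1),('side',p2)):
        o,d=ray(n,p);d/=np.linalg.norm(d);M=np.eye(3)-np.outer(d,d);A+=M;b+=M@o
    return np.linalg.solve(A,b)
E
python3 - <<'E'
from h import *
np.set_printoptions(precision=4,suppress=True)
zs=lambda x,y:(250+(x+.5)/6-.5,150+(y+.5)/6-.5); zd=lambda x,y:(290+(x+.5)/6-.5,170+(y+.5)/6-.5)
S=[(110,348),(240,470),(628,205),(485,90)];D=[(380,110),(142,112),(175,455),(470,445)]
for n,z,L in(('scene',zs,S),('side',zd,D)):
    P=np.array([plane(n,z(*p),.055) for p in L]);print(n,P[:,:2],'c',P.mean(0)[:2])
    y=(P[0]+P[1]-P[2]-P[3])[:2];print('len',np.linalg.norm(y)/2,'w',np.linalg.norm((P[0]+P[3]-P[1]-P[2])[:2])/2,'yang',np.degrees(np.arctan2(y[1],y[0])))
print('btn',tri(zs(223,335),zd(270,102)))
print('paddle',tri(zs(494,138),zd(315,296)))
print('cup rim',tri(zs(460,470),zd(5,185)))
print('punch top',tri(zs(112,100),zd(542,5)))
E
```

```text
scene [[ 0.5952  0.1407]
 [ 0.4981  0.1406]
 [ 0.4919 -0.1098]
 [ 0.5992 -0.1122]] c [0.5461 0.0148]
len 0.25162169740696794 w 0.10222742409004212 yang 89.75985361437607
side [[ 0.6043  0.1314]
 [ 0.4972  0.1344]
 [ 0.4921 -0.1227]
 [ 0.5998 -0.1219]] c [0.5484 0.0053]
len 0.25522681399474034 w 0.1073828655643109 yang 88.92075029125826
btn [0.5513 0.1048 0.0751]
paddle [ 0.5487 -0.0697  0.0876]
cup rim [0.4318 0.0665 0.0571]
punch top [0.6606 0.0791 0.1326]
```

```bash
cat >> h.py <<'E'
np.set_printoptions(precision=4,suppress=True)
def goto(p,y_ang=None):
    "shift in tool cm, turn about tool y (deg) to stand at p with tool x at angle"
    from workcell import robot
    o=robot.get_obs(); r=R.from_quat(o['eef_rot'],scalar_first=True)
    print('t',o['time_s'],'pos',o['tool_pos'],'F',o['contact_force'],'op',o['opening']);print('joints',o['joints']);print('toolaxes x,y,z cols\n',r.as_matrix())
    print('travel cm',r.inv().apply(np.array(p)-o['tool_pos'])*100)
    a=np.radians(y_ang); x=np.array([np.cos(a),np.sin(a),0]);y=np.array([0,0,-1]);z=np.cross(x,y)
    print('dr',np.degrees((r.inv()*R.from_matrix(np.c_[x,y,z])).as_rotvec()))
E
python3 - <<'E'
from h import *
for a in(89.1,-90.9,-0.9,179.1): goto([.548,-.11,.20],a)
for p in [(470,145),(420,115),(395,165),(490,160)]: print(plane('scene',p,.05))
E
```

```text
t 0.15 pos [ 0.1556 -0.6306  0.2306] F [-0.121   1.1867  0.5139] op 0.08546719350172081
joints [ 1.2632  0.6292  0.0384  1.5181 -0.027   0.9963 -0.02  ]
toolaxes x,y,z cols
 [[-0.9709 -0.0004  0.2395]
 [-0.2395  0.0014 -0.9709]
 [ 0.     -1.     -0.0014]]
travel cm [-50.57     3.1176 -41.1468]
dr [  0.0563 104.7566   0.0758]
t 0.15 pos [ 0.1556 -0.6306  0.2306] F [-0.121   1.1867  0.5139] op 0.08546719350172081
joints [ 1.2632  0.6292  0.0384  1.5181 -0.027   0.9963 -0.02  ]
toolaxes x,y,z cols
 [[-0.9709 -0.0004  0.2395]
 [-0.2395  0.0014 -0.9709]
 [ 0.     -1.     -0.0014]]
travel cm [-50.57     3.1176 -41.1468]
dr [  0.0706 -75.2434  -0.0525]
t 0.15 pos [ 0.1556 -0.6306  0.2306] F [-0.121   1.1867  0.5139] op 0.08546719350172081
joints [ 1.2632  0.6292  0.0384  1.5181 -0.027   0.9963 -0.02  ]
toolaxes x,y,z cols
 [[-0.9709 -0.0004  0.2395]
 [-0.2395  0.0014 -0.9709]
 [ 0.     -1.     -0.0014]]
travel cm [-50.57     3.1176 -41.1468]
dr [   0.0173 -165.2433   -0.1177]
t 0.15 pos [ 0.1556 -0.6306  0.2306] F [-0.121   1.1867  0.5139] op 0.08546719350172081
joints [ 1.2632  0.6292  0.0384  1.5181 -0.027   0.9963 -0.02  ]
toolaxes x,y,z cols
 [[-0.9709 -0.0004  0.2395]
 [-0.2395  0.0014 -0.9709]
 [ 0.     -1.     -0.0014]]
travel cm [-50.57     3.1176 -41.1468]
dr [ 0.0812 14.7566  0.0119]
[ 0.3563 -0.5222  0.05  ]
[ 0.5664 -0.5226  0.05  ]
[ 0.4634 -0.2664  0.05  ]
[ 0.2725 -0.51    0.05  ]
```

Call:
step_arm --rows '[{"travel": [0,-3,0],"dr": [0,0,0],"gripper": 0},{"travel": [-2,-6,-1.5],"dr": [0,-4,0],"gripper": 0},{"travel": [-5,-7,-4],"dr": [0,-9,0],"gripper": 0},{"travel": [-9,-7,-7],"dr": [0,-15,0],"gripper": 0},{"travel": [-13,-7,-10.5],"dr": [0,-21,0],"gripper": 0},{"travel": [-17,-7,-14],"dr": [0,-27,0],"gripper": 0},{"travel": [-21,-7,-17],"dr": [0,-33,0],"gripper": 0},{"travel": [-25,-7,-20],"dr": [0,-39,0],"gripper": 0},{"travel": [-29,-7,-23],"dr": [0,-45,0],"gripper": 0},{"travel": [-32,-7,-26],"dr": [0,-50,0],"gripper": 0}]' --force 20

```text
time_s: 1.4
tool_pos: [0.4054, -0.3003, 0.3012]
eef_rot: [-0.375, 0.375, -0.599, 0.599]
contact_force: [1.2, 0.5, 0.1]
opening: -0.0006
```

```bash
python3 - <<'E'
from h import *
goto([.548,-.125,.20],-90.9)
E
```

```text
t 1.4 pos [ 0.4054 -0.3003  0.3012] F [1.2428 0.4712 0.144 ] op -0.0005610655492095292
joints [ 0.7728  0.3479 -0.26    1.8158  0.1044  0.991   0.0182]
toolaxes x,y,z cols
 [[-0.4369  0.0005  0.8995]
 [-0.8995  0.0002 -0.4369]
 [-0.0004 -1.      0.0003]]
travel cm [-21.9946  10.1358   5.1667]
dr [ -0.0242 -25.0072  -0.0203]
```

Call:
step_arm --rows '[{"travel": [-3,0,0.7],"dr": [0,-3,0],"gripper": 0},{"travel": [-7,1,1.7],"dr": [0,-8,0],"gripper": 0},{"travel": [-11,3,2.6],"dr": [0,-13,0],"gripper": 0},{"travel": [-15,5,3.5],"dr": [0,-18,0],"gripper": 0},{"travel": [-18,7,4.3],"dr": [0,-21,0],"gripper": 0},{"travel": [-20,8.5,4.8],"dr": [0,-23,0],"gripper": 0},{"travel": [-22,10,5.2],"dr": [0,-25,0],"gripper": 0},{"travel": [-22,10,5.2],"dr": [0,-25,0],"gripper": 0},{"travel": [-22,10,5.2],"dr": [0,-25,0],"gripper": 0},{"travel": [-22,10,5.2],"dr": [0,-25,0],"gripper": 0}]'

```text
time_s: 2.65
tool_pos: [0.5476, -0.1289, 0.202]
eef_rot: [-0.494, 0.495, -0.505, 0.506]
contact_force: [-0.9, 0.3, -0.5]
opening: -0.0001
```

```bash
python3 - <<'E'
from h import *
goto([.548,-.105,.08],-90.9)
from workcell import robot
import cv2
for n in("wrist","side"):
    cv2.imwrite(f"pics/{n}1.png",robot.capture(n)["color"][:,:,::-1])
E
```

```text
t 2.65 pos [ 0.5476 -0.1289  0.202 ] F [-0.86    0.2533 -0.4821] op -9.614262214203571e-05
joints [ 0.4198  0.5577 -0.3639  1.7923  0.2578  0.8373 -0.0894]
toolaxes x,y,z cols
 [[-0.0221  0.0008  0.9998]
 [-0.9998 -0.0011 -0.0221]
 [ 0.0011 -1.      0.0009]]
travel cm [-2.3988 12.2005 -0.0205]
dr [-0.0497 -0.3641  0.0625]
```

View pics/wrist1.png

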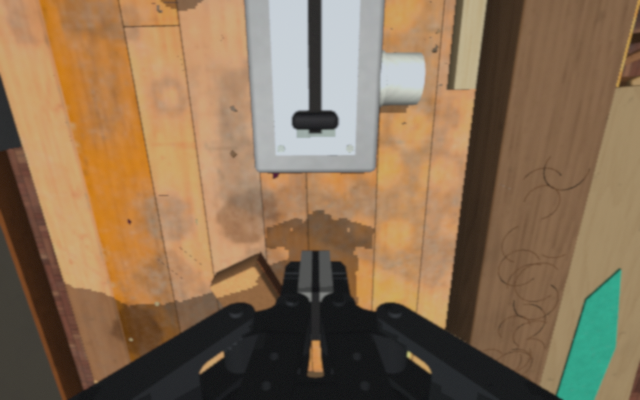

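View pics/side1.png

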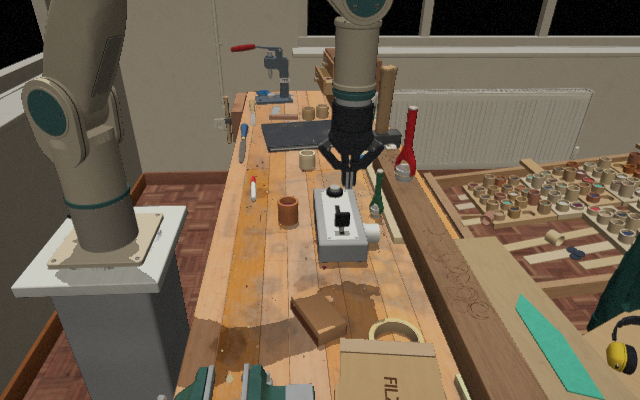

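The wrist view shows the slot straight ahead at column 315, the paddle top at about (315,117), and the near box corners at (257,172) and (377,172). I'll cross-check these by casting rays.

```bash
cat >> h.py <<'E'
def wplane(p,z,he=None):
    from workcell import robot
    o=robot.get_obs(); c=robot.capture('wrist'); 
    return wp(o,c,p,z)
def wp(o,c,p,z):
    r=R.from_quat(o['eef_rot'],scalar_first=True).as_matrix(); H=c['hand_eye']
    d=r@H[:3,:3]@np.array([(p[0]-c['cx'])/c['fx'],(p[1]-c['cy'])/c['fy'],1]); s=np.array(o['tool_pos'])+r@H[:3,3]
    return s+d*(z-s[2])/d[2]
E
python3 - <<'E'
from h import *
from workcell import robot
import cv2
o=robot.get_obs();c=robot.capture('wrist')
for n,p,z in[('c1',(257,172),.055),('c2',(377,172),.055),('slot',(315,60),.055)]: print(n,wp(o,c,p,z))
g=cv2.cvtColor(c['color'],cv2.COLOR_RGB2GRAY)
m=(g<70).astype('uint8'); print('paddle cols',[ (r,np.where(m[r,270:360])[0][[0,-1]]+270) for r in range(106,140,2) if m[r,270:360].any()])
for rr in (110,129): print(rr,wp(o,c,(315,rr),.105))
print(g[100:140,300])
E
```

```text
c1 [ 0.4957 -0.1153  0.055 ]
c2 [ 0.6036 -0.1175  0.055 ]
slot [ 0.5498 -0.0234  0.055 ]
paddle cols [(106, array([310, 319])), (108, array([310, 319])), (110, array([310, 319])), (112, array([299, 331])), (114, array([295, 334])), (116, array([294, 335])), (118, array([293, 336])), (120, array([293, 336])), (122, array([293, 336])), (124, array([293, 336])), (126, array([294, 335])), (128, array([295, 333])), (130, array([309, 320])), (132, array([310, 319]))]
110 [ 0.549  -0.0596  0.105 ]
129 [ 0.5488 -0.0727  0.105 ]
[208 208 208 208 208 208 208 208 207 204 181 124  62  32  29  34  39  45
  49  54  54  53  50  47  46  41  37  36  38  65 111 149 164 166 166 166
 168 179 197 206]
```

Call:
step_arm --rows '[{"travel": [-0.5,2,0.05],"dr": [0,0,0],"gripper": 0},{"travel": [-1,4,0.1],"dr": [0,0,0],"gripper": 0},{"travel": [-1.4,6,0.1],"dr": [0,0,0],"gripper": 0},{"travel": [-1.8,8,0.1],"dr": [0,0,0],"gripper": 0},{"travel": [-2,9.5,0.1],"dr": [0,0,0],"gripper": 0},{"travel": [-2.2,11,0.1],"dr": [0,0,0],"gripper": 0},{"travel": [-2.4,11.7,0.1],"dr": [0,0,0],"gripper": 0},{"travel": [-2.4,11.7,0.1],"dr": [0,0,0],"gripper": 0},{"travel": [-2.4,11.7,0.1],"dr": [0,0,0],"gripper": 0},{"travel": [-2.4,11.7,0.1],"dr": [0,0,0],"gripper": 0}]'

```text
time_s: 4.05
tool_pos: [0.5496, -0.1037, 0.0848]
eef_rot: [-0.495, 0.495, -0.505, 0.505]
contact_force: [0.5, 0.4, 0.2]
opening: -0.0002
```

```bash
python3 - <<'E'
from h import *
goto([.549,-.0845,.085],-90.9)
from workcell import robot
import cv2
for n in("wrist","side"):
    cv2.imwrite(f"pics/{n}2.png",robot.capture(n)["color"][:,:,::-1])
E
```

```text
t 4.05 pos [ 0.5496 -0.1037  0.0848] F [0.5357 0.3952 0.2163] op -0.00017045082427789003
joints [ 0.3208  0.7175 -0.2858  1.8924  0.346   0.5787 -0.2102]
toolaxes x,y,z cols
 [[-0.0202  0.0011  0.9998]
 [-0.9998 -0.0002 -0.0202]
 [ 0.0002 -1.      0.0011]]
travel cm [-1.9176 -0.0155 -0.0995]
dr [-0.0604 -0.2598  0.0126]
```

View pics/wrist2.png

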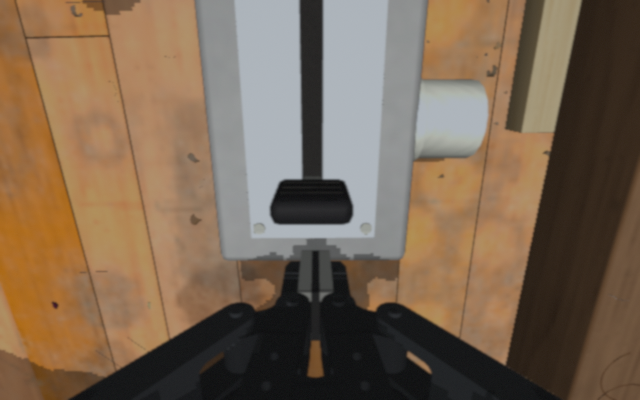

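The fingertips are behind the paddle at (315,255) and on its centre line (paddle at col 312). I'll creep forward to find contact.

Call:
step_arm --rows '[{"travel": [-0.4,0,0],"dr": [0,0,0],"gripper": 0},{"travel": [-0.8,0,0],"dr": [0,0,0],"gripper": 0},{"travel": [-1.2,0,0],"dr": [0,0,0],"gripper": 0},{"travel": [-1.5,0,0],"dr": [0,0,0],"gripper": 0},{"travel": [-1.7,0,0],"dr": [0,0,0],"gripper": 0},{"travel": [-1.9,0,0],"dr": [0,0,0],"gripper": 0},{"travel": [-2.0,0,0],"dr": [0,0,0],"gripper": 0},{"travel": [-2.1,0,0],"dr": [0,0,0],"gripper": 0},{"travel": [-2.2,0,0],"dr": [0,0,0],"gripper": 0},{"travel": [-2.2,0,0],"dr": [0,0,0],"gripper": 0}]'

```text
time_s: 5.4
tool_pos: [0.5496, -0.0824, 0.0843]
eef_rot: [-0.495, 0.495, -0.505, 0.505]
contact_force: [0.7, -4.6, 0.1]
opening: -0.0001
```

```bash
python3 - <<'E'
from h import *
goto([.549,-.0845,.085],-90.9)
from workcell import robot
import cv2
cv2.imwrite("pics/wrist3.png",robot.capture("wrist")["color"][:,:,::-1])
E
```

```text
t 5.4 pos [ 0.5496 -0.0824  0.0843] F [ 0.6949 -4.6116  0.099 ] op -6.866869957275832e-05
joints [ 0.2787  0.7145 -0.2795  1.9015  0.3425  0.5719 -0.2468]
toolaxes x,y,z cols
 [[-0.0207 -0.      0.9998]
 [-0.9998 -0.001  -0.0207]
 [ 0.001  -1.     -0.    ]]
travel cm [ 0.2115 -0.0663 -0.0599]
dr [ 0.0003 -0.2858  0.0563]
```

View pics/wrist3.png

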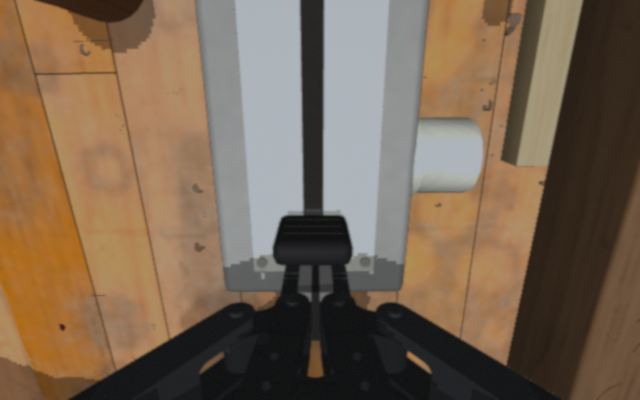

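Contact is confirmed at -4.6 N along y. Next is the first click.

Call:
step_arm --rows '[{"travel": [-0.12,0,0],"dr": [0,0,0],"gripper": 0},{"travel": [-0.24,0,0],"dr": [0,0,0],"gripper": 0},{"travel": [-0.36,0,0],"dr": [0,0,0],"gripper": 0},{"travel": [-0.48,0,0],"dr": [0,0,0],"gripper": 0},{"travel": [-0.6,0,0],"dr": [0,0,0],"gripper": 0},{"travel": [-0.7,0,0],"dr": [0,0,0],"gripper": 0},{"travel": [-0.8,0,0],"dr": [0,0,0],"gripper": 0},{"travel": [-0.9,0,0],"dr": [0,0,0],"gripper": 0},{"travel": [-1.0,0,0],"dr": [0,0,0],"gripper": 0},{"travel": [-1.0,0,0],"dr": [0,0,0],"gripper": 0}]'

```text
time_s: 6.7
tool_pos: [0.5499, -0.0714, 0.0843]
eef_rot: [0.495, -0.495, 0.505, -0.505]
contact_force: [0.2, -0.9, 0.4]
opening: -0.0002
```

```bash
cat > pic.py <<'E'
import sys,cv2
from h import *
from workcell import robot
o=robot.get_obs(); print(o['time_s'],o['tool_pos'],o['contact_force'])
cv2.imwrite(f"pics/{sys.argv[2]}.png",robot.capture(sys.argv[1])["color"][:,:,::-1])
E
python3 pic.py wrist w4
```

```text
6.7 [ 0.5499 -0.0714  0.0843] [ 0.2243 -0.9043  0.3503]
```

View pics/w4.png

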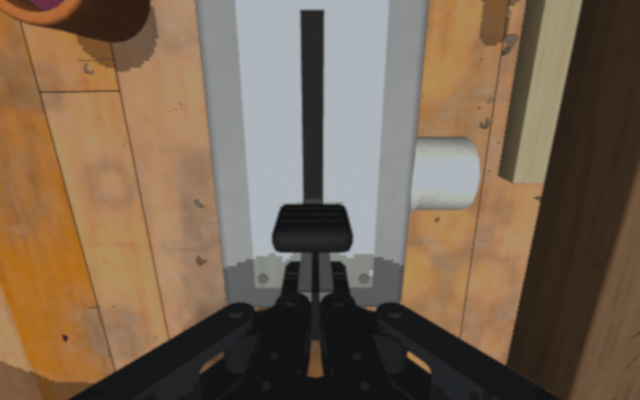

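It clicked: the paddle's far edge moved from row 215 to row 204, and a gap opened. I'll measure the lever travel from the saved wrist pictures.

```bash
cat > lev.py <<'E'
import cv2
from h import *
HE=np.array([[-6.46992206e-04,9.47802614e-01,3.18856999e-01,-8.21256484e-02],[9.88744772e-04,-3.18856304e-01,9.47802553e-01,-1.43207851e-01],[9.99999302e-01,9.28489055e-04,-7.30837336e-04,-4.40868117e-04],[0,0,0,1]])
c=dict(fx=330.68,fy=330.68,cx=315.044,cy=200.489,hand_eye=HE)
q=[-0.495,0.495,-0.505,0.505]
def lev(f,pos):
    g=cv2.cvtColor(cv2.imread(f"pics/{f}.png"),cv2.COLOR_BGR2GRAY)
    col=np.r_[282:300,328:346]; p=g[:,col].mean(1)
    r=next(i for i in range(100,320) if p[i]<100); r=r-1+(p[r-1]-100)/(p[r-1]-p[r])
    y=wp(dict(eef_rot=q,tool_pos=pos),c,(312,r),.105)[1]; return r,y
if __name__=='__main__':
    import sys
    y0=lev('wrist2',[.5496,-.1037,.0848])[1]
    for f,p in(('wrist2',[.5496,-.1037,.0848]),('wrist3',[.5496,-.0824,.0843]),('w4',[.5499,-.0714,.0843])):
        r,y=lev(f,p);print(f,r,y,'lever mm',1e3*(y-y0))
    if len(sys.argv)>2:
        r,y=lev(sys.argv[1],[.55,float(sys.argv[2]),.0843]);print(r,y,'lever mm',1e3*(y-y0))
E
python3 lev.py
```

```text
wrist2 179.43164277839028 -0.054396358842762976 lever mm 0.0
wrist3 215.0133600534402 -0.04754121829146846 lever mm 6.85514055129452
w4 203.92346208869813 -0.0318839473052492 lever mm 22.51241153751378
```

Call:
step_arm --rows '[{"travel": [-0.2,0,0],"dr": [0,0,0],"gripper": 0},{"travel": [-0.4,0,0],"dr": [0,0,0],"gripper": 0},{"travel": [-0.6,0,0],"dr": [0,0,0],"gripper": 0},{"travel": [-0.8,0,0],"dr": [0,0,0],"gripper": 0},{"travel": [-1.0,0,0],"dr": [0,0,0],"gripper": 0},{"travel": [-1.15,0,0],"dr": [0,0,0],"gripper": 0},{"travel": [-1.3,0,0],"dr": [0,0,0],"gripper": 0},{"travel": [-1.45,0,0],"dr": [0,0,0],"gripper": 0},{"travel": [-1.6,0,0],"dr": [0,0,0],"gripper": 0},{"travel": [-1.6,0,0],"dr": [0,0,0],"gripper": 0}]'

```text
time_s: 8.0
tool_pos: [0.5503, -0.0542, 0.0843]
eef_rot: [0.496, -0.495, 0.505, -0.504]
contact_force: [0.4, -0.3, -0.4]
opening: -0.0001
```

```bash
python3 pic.py wrist w5; python3 lev.py w5 -0.0555
```

```text
8.0 [ 0.5503 -0.0542  0.0843] [ 0.4064 -0.2575 -0.3578]
wrist2 179.43164277839028 -0.054396358842762976 lever mm 0.0
wrist3 215.0133600534402 -0.04754121829146846 lever mm 6.85514055129452
w4 203.92346208869813 -0.0318839473052492 lever mm 22.51241153751378
199.42661870503596 -0.014125383995879141 lever mm 40.27097484688384
```

View pics/w5.png

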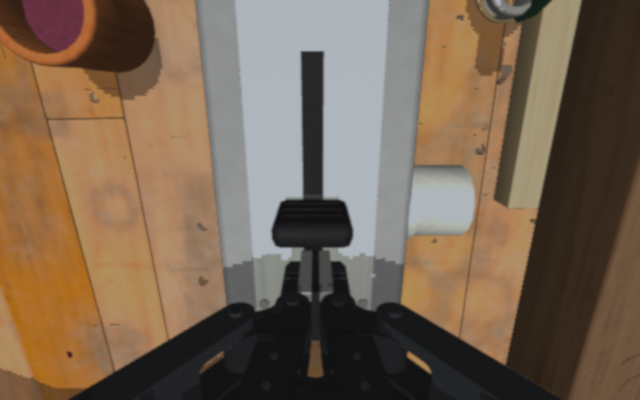

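Second detent (about 40 mm). Now the third, which should snap at TCP y of about -0.038.

Call:
step_arm --rows '[{"travel": [-0.25,0,0],"dr": [0,0,0],"gripper": 0},{"travel": [-0.5,0,0],"dr": [0,0,0],"gripper": 0},{"travel": [-0.75,0,0],"dr": [0,0,0],"gripper": 0},{"travel": [-1.0,0,0],"dr": [0,0,0],"gripper": 0},{"travel": [-1.2,0,0],"dr": [0,0,0],"gripper": 0},{"travel": [-1.4,0,0],"dr": [0,0,0],"gripper": 0},{"travel": [-1.55,0,0],"dr": [0,0,0],"gripper": 0},{"travel": [-1.7,0,0],"dr": [0,0,0],"gripper": 0},{"travel": [-1.85,0,0],"dr": [0,0,0],"gripper": 0},{"travel": [-1.85,0,0],"dr": [0,0,0],"gripper": 0}]'

```text
time_s: 9.3
tool_pos: [0.5505, -0.0379, 0.0844]
eef_rot: [-0.495, 0.495, -0.505, 0.505]
contact_force: [0.3, -3.1, 0.6]
opening: -0.0001
```

```bash
python3 pic.py wrist w6; python3 lev.py w6 -0.035|tail -1
```

```text
9.3 [ 0.5505 -0.0379  0.0844] [ 0.3217 -3.1485  0.5778]
215.03443794671864 -0.000150171644671529 lever mm 54.24618719809145
```

View pics/w6.png

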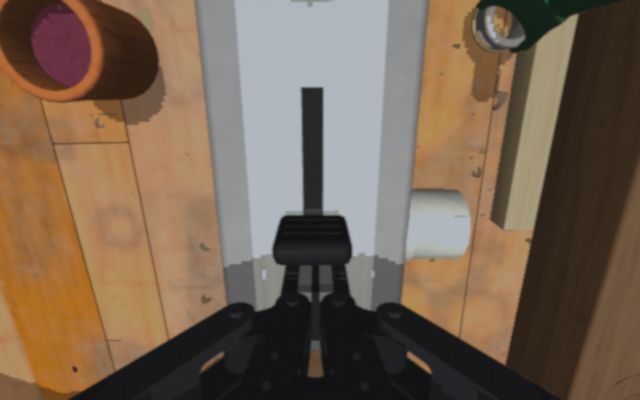

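Still in contact (edge at row 215, 3.1 N), just before the snap. I'll push another 3 mm.

Call:
step_arm --rows '[{"travel": [-0.05,0,0],"dr": [0,0,0],"gripper": 0},{"travel": [-0.1,0,0],"dr": [0,0,0],"gripper": 0},{"travel": [-0.15,0,0],"dr": [0,0,0],"gripper": 0},{"travel": [-0.2,0,0],"dr": [0,0,0],"gripper": 0},{"travel": [-0.25,0,0],"dr": [0,0,0],"gripper": 0},{"travel": [-0.3,0,0],"dr": [0,0,0],"gripper": 0},{"travel": [-0.3,0,0],"dr": [0,0,0],"gripper": 0},{"travel": [-0.3,0,0],"dr": [0,0,0],"gripper": 0},{"travel": [-0.3,0,0],"dr": [0,0,0],"gripper": 0},{"travel": [-0.3,0,0],"dr": [0,0,0],"gripper": 0}]'

```text
time_s: 10.6
tool_pos: [0.5506, -0.0341, 0.0843]
eef_rot: [-0.495, 0.495, -0.505, 0.505]
contact_force: [-0.5, -0.2, 1.1]
opening: 0.0002
```

```bash
python3 pic.py wrist w7; python3 lev.py w7 -0.034|tail -1
```

```text
10.6 [ 0.5506 -0.0341  0.0843] [-0.4659 -0.2253  1.1021]
198.75988286969255 0.007648735529863053 lever mm 62.04509437262603
```

View pics/w7.png

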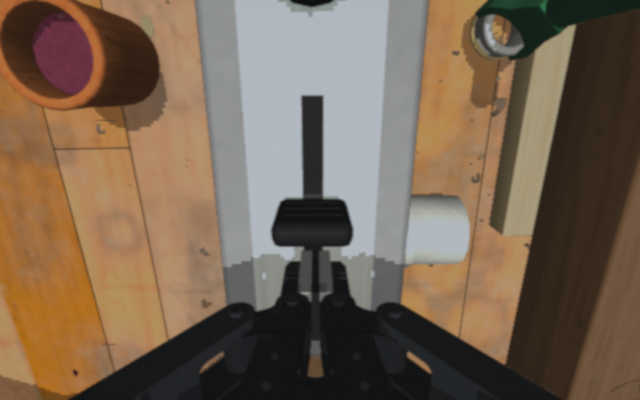

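Third click: the force dropped to zero, the gap opened, and the measurement reads 62 mm with the same +2 mm bias as the earlier detents. I'll back off, lift and go over the button.

Call:
step_arm --rows '[{"travel": [0.8,0,0],"dr": [0,0,0],"gripper": 0},{"travel": [1.2,-2,0],"dr": [0,0,0],"gripper": 0},{"travel": [1.2,-5,0],"dr": [0,0,0],"gripper": 0},{"travel": [1.2,-8,0],"dr": [0,0,0],"gripper": 0},{"travel": [0,-10,0],"dr": [0,0,0],"gripper": 0},{"travel": [-4,-10,0],"dr": [0,0,0],"gripper": 0},{"travel": [-8,-10,0],"dr": [0,0,0],"gripper": 0},{"travel": [-9,-10,0],"dr": [0,0,0],"gripper": 0},{"travel": [-9,-10,0],"dr": [0,0,0],"gripper": 0},{"travel": [-9,-10,0],"dr": [0,0,0],"gripper": 0}]'

```text
time_s: 11.9
tool_pos: [0.5524, 0.0538, 0.1841]
eef_rot: [-0.494, 0.495, -0.505, 0.506]
contact_force: [0.6, -0.7, 0.3]
opening: -0.0002
```

```bash
python3 pic.py wrist w8;python3 pic.py side s8; python3 -c "
from h import *
goto([.551,.105,.1],-90.9)"
```

```text
11.9 [0.5524 0.0538 0.1841] [ 0.5669 -0.6759  0.2828]
11.95 [0.5525 0.0539 0.1842] [ 0.7596 -0.209   0.6337]
t 12.0 pos [0.5524 0.0541 0.1842] F [ 0.4353 -0.7574  0.5226] op -7.49938770115054e-05
joints [ 0.0739  0.5692 -0.337   1.8293  0.2558  0.7861 -0.4185]
toolaxes x,y,z cols
 [[-0.0225 -0.0003  0.9997]
 [-0.9997 -0.0009 -0.0225]
 [ 0.0009 -1.     -0.0003]]
travel cm [-5.096   8.4137 -0.2559]
dr [ 0.0163 -0.3909  0.0539]
```

View pics/w8.png

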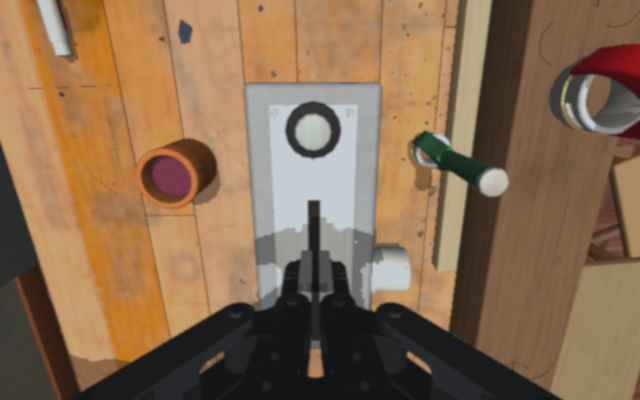

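View pics/s8.png

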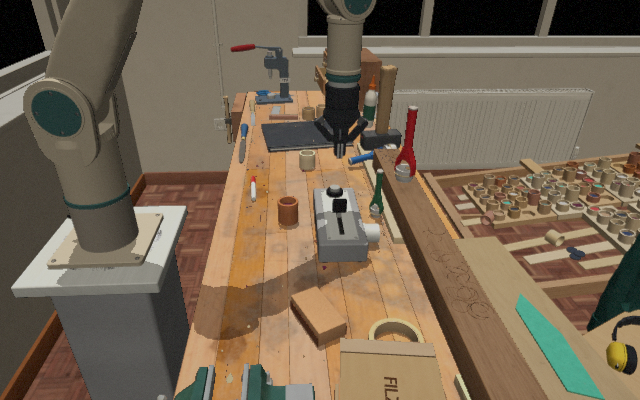

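```bash
python3 -c "
from lev import *
from workcell import robot
o=robot.get_obs();cc=robot.capture('wrist')
g=cc['color'];print(wp(o,cc,(313,131),.075))
hsv=cv2.cvtColor(g,cv2.COLOR_RGB2GRAY)[95:165,280:346]
m=(hsv<80).astype('uint8');n,l,s,ce=cv2.connectedComponentsWithStats(m);i=1+s[1:,4].argmax();print(s[i],ce[i]+[280,95],wp(o,cc,ce[i]+[280,95],.066))
# paddle in side view
a=cv2.imread('pics/s8.png')[170:270,290:410];cv2.imwrite('pics/z8.png',cv2.resize(a,None,fx=6,fy=6,interpolation=cv2.INTER_CUBIC))
"
```

```text
[0.552 0.107 0.075]
[   6    8   54   55 1181] [312.9035 128.1016] [0.5519 0.1081 0.066 ]
```

View pics/z8.png

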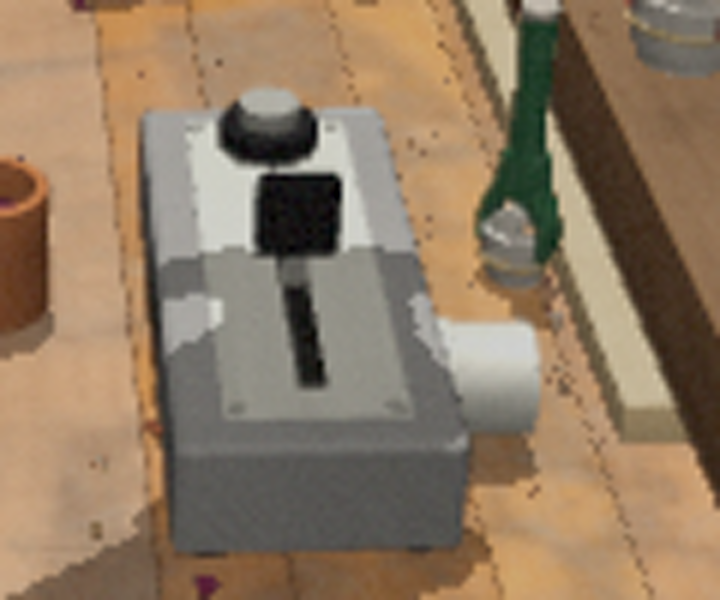

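Call:
step_arm --rows '[{"travel": [-2,0,-0.1],"dr": [0,0,0],"gripper": 0},{"travel": [-4,0,-0.2],"dr": [0,0,0],"gripper": 0},{"travel": [-5.2,1,-0.2],"dr": [0,0,0],"gripper": 0},{"travel": [-5.2,3,-0.2],"dr": [0,0,0],"gripper": 0},{"travel": [-5.2,5,-0.2],"dr": [0,0,0],"gripper": 0},{"travel": [-5.2,7,-0.2],"dr": [0,0,0],"gripper": 0},{"travel": [-5.2,8.5,-0.2],"dr": [0,0,0],"gripper": 0},{"travel": [-5.2,9.3,-0.2],"dr": [0,0,0],"gripper": 0},{"travel": [-5.2,9.3,-0.2],"dr": [0,0,0],"gripper": 0},{"travel": [-5.2,9.3,-0.2],"dr": [0,0,0],"gripper": 0}]'

```text
time_s: 13.3
tool_pos: [0.552, 0.1082, 0.0919]
eef_rot: [-0.495, 0.495, -0.505, 0.505]
contact_force: [1.1, 0.4, -0.2]
opening: -0.0
```

```bash
python3 pic.py wrist w9; python3 -c "
from h import *
zd=lambda x,y:(290+(x+.5)/6-.5,170+(y+.5)/6-.5)
a=plane('side',zd(315,296),.087);b=plane('side',zd(299,214),.087);print(a,b,b-a)"
```

```text
13.3 [0.552  0.1082 0.0919] [ 1.0776  0.3788 -0.2186]
[ 0.5482 -0.0693  0.087 ] [ 0.5493 -0.0099  0.087 ] [0.0011 0.0594 0.    ]
```

View pics/w9.png

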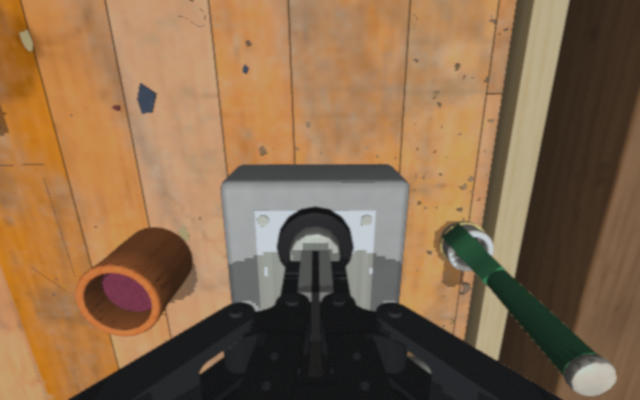

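The side view puts the lever at 59.4 mm, so it is in the third detent. The fingertips are centred over the button at (315,245), so I'll press.

Call:
step_arm --rows '[{"travel": [0,0.5,0],"dr": [0,0,0],"gripper": 0},{"travel": [0,1.0,0],"dr": [0,0,0],"gripper": 0},{"travel": [0,1.3,0],"dr": [0,0,0],"gripper": 0},{"travel": [0,1.5,0],"dr": [0,0,0],"gripper": 0},{"travel": [0,1.7,0],"dr": [0,0,0],"gripper": 0},{"travel": [0,1.9,0],"dr": [0,0,0],"gripper": 0},{"travel": [0,2.1,0],"dr": [0,0,0],"gripper": 0},{"travel": [0,2.3,0],"dr": [0,0,0],"gripper": 0},{"travel": [0,2.3,0],"dr": [0,0,0],"gripper": 0},{"travel": [0,2.3,0],"dr": [0,0,0],"gripper": 0}]'

```text
time_s: 14.6
tool_pos: [0.5514, 0.108, 0.0707]
eef_rot: [-0.495, 0.495, -0.505, 0.505]
contact_force: [-7.4, -2.5, 23.7]
opening: -0.0
```

```bash
python3 pic.py side s10;python3 -c "
import cv2
a=cv2.imread('pics/s10.png')[130:230,270:390];cv2.imwrite('pics/z10.png',cv2.resize(a,None,fx=6,fy=6,interpolation=cv2.INTER_CUBIC))"
```

```text
14.6 [0.5514 0.108  0.0707] [-7.4194 -2.48   23.7439]
```

View pics/z10.png

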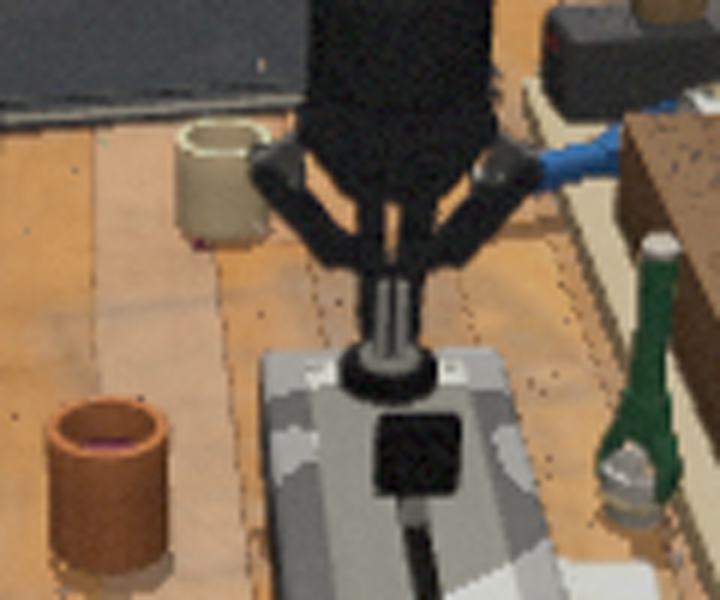

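The reading is 23.7 N at z = 0.0707, so something has bottomed out. While releasing in steps I'll read force against height, to be sure it was the button that travelled and not just the collar.

Call:
step_arm --rows '[{"travel": [0,-0.1,0],"dr": [0,0,0],"gripper": 0},{"travel": [0,-0.2,0],"dr": [0,0,0],"gripper": 0},{"travel": [0,-0.3,0],"dr": [0,0,0],"gripper": 0},{"travel": [0,-0.3,0],"dr": [0,0,0],"gripper": 0},{"travel": [0,-0.3,0],"dr": [0,0,0],"gripper": 0},{"travel": [0,-0.3,0],"dr": [0,0,0],"gripper": 0},{"travel": [0,-0.3,0],"dr": [0,0,0],"gripper": 0},{"travel": [0,-0.3,0],"dr": [0,0,0],"gripper": 0},{"travel": [0,-0.3,0],"dr": [0,0,0],"gripper": 0},{"travel": [0,-0.3,0],"dr": [0,0,0],"gripper": 0}]'

```text
time_s: 15.9
tool_pos: [0.5513, 0.1079, 0.0713]
eef_rot: [0.495, -0.495, 0.505, -0.505]
contact_force: [-2.4, -0.4, 3.9]
opening: 0.0002
```

Call:
step_arm --rows '[{"travel": [0,-0.05,0],"dr": [0,0,0],"gripper": 0},{"travel": [0,-0.1,0],"dr": [0,0,0],"gripper": 0},{"travel": [0,-0.15,0],"dr": [0,0,0],"gripper": 0},{"travel": [0,-0.2,0],"dr": [0,0,0],"gripper": 0},{"travel": [0,-0.2,0],"dr": [0,0,0],"gripper": 0},{"travel": [0,-0.2,0],"dr": [0,0,0],"gripper": 0},{"travel": [0,-0.2,0],"dr": [0,0,0],"gripper": 0},{"travel": [0,-0.2,0],"dr": [0,0,0],"gripper": 0},{"travel": [0,-0.2,0],"dr": [0,0,0],"gripper": 0},{"travel": [0,-0.2,0],"dr": [0,0,0],"gripper": 0}]'

```text
time_s: 17.15
tool_pos: [0.5516, 0.1081, 0.0734]
eef_rot: [-0.495, 0.495, -0.505, 0.505]
contact_force: [-1.2, -0.5, 2.8]
opening: -0.0001
```

Call:
step_arm --rows '[{"travel": [0,-0.05,0],"dr": [0,0,0],"gripper": 0},{"travel": [0,-0.1,0],"dr": [0,0,0],"gripper": 0},{"travel": [0,-0.15,0],"dr": [0,0,0],"gripper": 0},{"travel": [0,-0.2,0],"dr": [0,0,0],"gripper": 0},{"travel": [0,-0.2,0],"dr": [0,0,0],"gripper": 0},{"travel": [0,-0.2,0],"dr": [0,0,0],"gripper": 0},{"travel": [0,-0.2,0],"dr": [0,0,0],"gripper": 0},{"travel": [0,-0.2,0],"dr": [0,0,0],"gripper": 0},{"travel": [0,-0.2,0],"dr": [0,0,0],"gripper": 0},{"travel": [0,-0.2,0],"dr": [0,0,0],"gripper": 0}]'

```text
time_s: 18.4
tool_pos: [0.5516, 0.108, 0.0754]
eef_rot: [-0.495, 0.495, -0.505, 0.505]
contact_force: [0.3, 0.4, 1.7]
opening: 0.0001
```

The forces of 3.9, 2.8 and 1.7 N at 71.3, 73.4 and 75.4 mm follow the button's spring, so it went fully down. Now I'll lift away.

Call:
step_arm --rows '[{"travel": [0,-0.3,0],"dr": [0,0,0],"gripper": 0},{"travel": [0,-0.8,0],"dr": [0,0,0],"gripper": 0},{"travel": [0,-2,0],"dr": [0,0,0],"gripper": 0},{"travel": [0,-5,0],"dr": [0,0,0],"gripper": 0},{"travel": [0,-8,0],"dr": [0,0,0],"gripper": 0},{"travel": [0,-11,0],"dr": [0,0,0],"gripper": 0},{"travel": [3,-13,0],"dr": [0,0,0],"gripper": 0},{"travel": [5,-14,0],"dr": [0,0,0],"gripper": 0},{"travel": [6,-14,0],"dr": [0,0,0],"gripper": 0},{"travel": [6,-14,0],"dr": [0,0,0],"gripper": 0}]'

```text
time_s: 19.65
tool_pos: [0.55, 0.0475, 0.2152]
eef_rot: [0.495, -0.495, 0.505, -0.505]
contact_force: [-0.4, 0.2, -0.1]
opening: 0.0
```

```bash
python3 pic.py side s11;python3 pic.py scene c11;python3 -c "
import cv2,numpy as np
a=cv2.imread('pics/s11.png')[170:270,280:410];b=cv2.imread('pics/c11.png')[150:250,240:370]
cv2.imwrite('pics/z11.png',np.hstack([cv2.resize(i,None,fx=3,fy=3,interpolation=cv2.INTER_CUBIC) for i in(a,b)]))
cv2.imwrite('pics/z11b.png',cv2.resize(cv2.imread('pics/s11.png')[170:270,290:410],None,fx=6,fy=6,interpolation=cv2.INTER_CUBIC))
"
```

```text
19.65 [0.55   0.0475 0.2152] [-0.4368  0.195  -0.0891]
19.7 [0.5499 0.0485 0.215 ] [-0.032  0.213  0.346]
```

View pics/z11b.png

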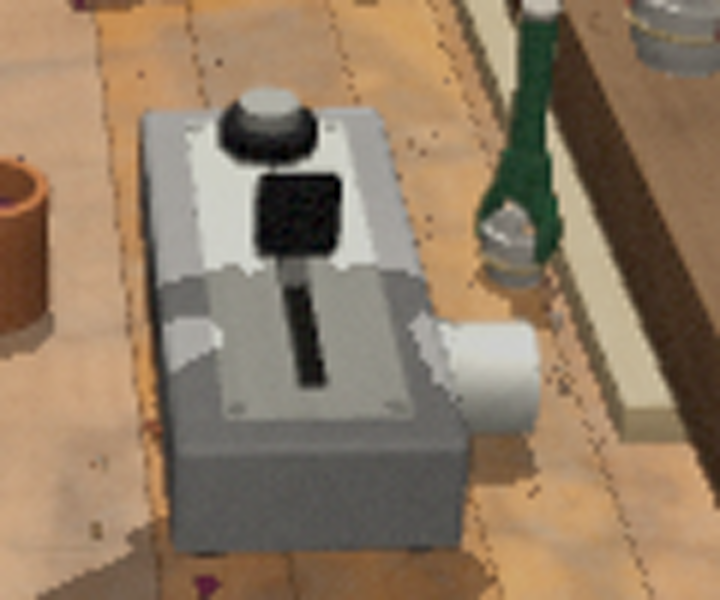

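View pics/c11.png

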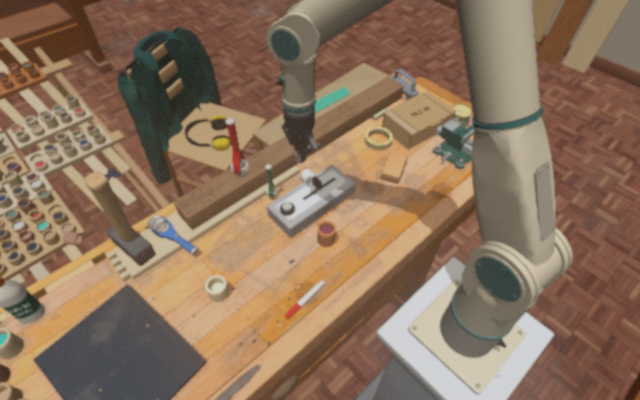

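The paddle is unchanged at the third detent (zoom (299,214)). The button is up again at (270,102), as at the start, and the bystanders have not moved. I'm handing the job in.

```bash
python3 -c "
from workcell import robot
print(robot.close_job())"
```

```text
the job is handed in; nothing more can be done
None
```

The lever is in the third detent, and the start button was then pressed fully and has come back up. The job was handed in at about 20 s with the robot touching nothing.

- **Lever:** I pushed it with the closed fingertips, one click at a time. The side camera puts it at 59.4 mm. The wrist camera reads about 62 mm, but it also read about 2 mm high at the earlier detents. It had not moved when I checked again after the button press.
- **Button:** The press ended at 23.7 N, more than the 4 N it needs but well under the 40 N limit. On release the force fell from 3.9 to 2.8 to 1.7 N over about 4 mm, as the button's spring should. The last picture shows it up as at the start.
- **Bystanders:** The cups, punch, sanding block and marker look unmoved in the last pictures. I checked these by eye only.

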